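# Close up the bench chest held open by its locked stay

## Task

Close up the small wooden bench chest: first push its open drawer fully home, then lift the locked stay off the lid's stud by its cross handle and swing it over until it rests on its front stop, and finally lower the lid gently until it is fully shut. Leave the other things on the bench undisturbed.

Things in the scene. Friction and masses are not known exactly. Their poses are not given: they have to be found in the camera images.
- chest: The chest, dark wood, fixed to the bench: 150 deep (x) by 220 wide (y) by 80 high without its lid. Origin at the centre of its underside on the bench; its x axis points from its front (drawer side, towards the robot) to its back (lid hinge), z up. The front board of the chest is at x = -75.
- drawer (a joint): Drawer in the lower front of the chest: 0 m = fully home, grows as it comes out towards the chest's -x, at most 0.075. Slides with about 1.5 N of friction and stays where it is left.
- drawer_front (a point): Centre of the drawer front's outer face: a board 216 wide (y) by 38 high, 26 above the bench; a brass finger lip 46 wide and 4 thick projects 6 at mid-width, 41 to 45 above the bench (15 to 19 above this point). At home this point is at x = -84 in the chest's frame.
- stay (a joint): The stay, a notched steel bar pivoted on the outside of the chest's right side (-y). 0 rad = locked: it leans up and back, its notch over the stud on the lid's right edge, so the lid cannot close. Grows as its free end is lifted, up and over towards the chest's front; upright at about 0.5, past that it falls to its stop at 1.2 and stays, below it falls back. Takes under 2 N at the handle.
- stay_handle (a point): Centre of the exposed part of the stay's cross handle: a level steel rod 10 in diameter along the chest's y at the stay's free end, sticking out 42 from the bar to the right (-y), from y = -124 to y = -166 in the chest's frame, 165 from the pivot. When locked it is about 203 above the bench; at the top of its arc about 220.
- stay_pivot (a point): Point on the stay's pivot axis (along the chest's y), in the same plane as stay_handle: at x = 0, y = -144, z = 55 in the chest's frame.
- lid (a joint): The lid: 0 rad = fully shut, 1.30 = as it starts, standing open 75 degrees. Its hinge is stiff: it stays at any angle where it is left, and takes about 2 to 4 N at the free edge to move. Its right edge carries the 8 thick stud, 65 from the hinge.
- lid_edge (a point): Middle of the lid's free edge on its outer (upper when shut) face. The lid is a board 150 (hinge to free edge) by 220 by 12 thick. Open, this point is about 230 above the bench; shut it is 94 above the bench at the front of the chest.
- lid_hinge (a point): Mid-point of the lid's hinge axis (along the chest's y) at the chest's back: x = 75, y = 0, z = 82 in the chest's frame. The lid's underside lies in the plane through this axis.
- emery_pack: Bystander: blue packet 50x70x24 to the left of the chest, origin under its centre.
- charcoal: Bystander: black charcoal block 45x70x26 in front and to the right of the chest, origin under its centre.
- white_tub: Bystander: white tub with a screw lid, 90 across and 106 high, to the right of the chest, origin under its centre.

How it is judged:
By the outcome, as a careful person would: the job done as asked, in the order asked, and still so for the second after the job is handed in, with the robot touching nothing.
It also fails if it takes over 58 s, if anything falls off the work surface, if the arm or the gripper's body presses on something with over 40 N, if the wrist force passes 120 N, or if a joint passes its speed limit or range.

## Robot

A 6-joint arm with a two-finger parallel gripper is mounted at the origin on the work surface; the furniture and walls round the work are solid. World frame = base frame: x ahead of the robot, y to its left, z up, the work surface at z = 0. Lengths are in mm, angles in rad, forces in N, time in s.
With the tool pointing down it reaches from about 275 to 825 mm from the base axis. Payload 4.9 kg.
Tool frame: the origin (TCP) lies midway between the tips of the shut fingers; the grasp point (between the pads) lies 19 mm behind it; z points along the fingers, y is the line along which they close (so a half turn about z gives the same grasp; the last joint's range is limited). The gripper opens to 85 mm and grips with 20 to 120 N. Pads are 22 mm wide; open, the fingers measure 114 mm over their backs; the gripper's body (76 mm by 85 mm) begins 54 mm behind the grasp point. The pads swing forward as they close: fully open they stand 13 mm farther back than shut.
Start: joints at [-1.403, 0.326, -0.193, 1.052, 0, 1.437], TCP at [163.493, -525.156, 231.281] pointing down, gripper open.
Joint ranges: [-2.65, 2.65], [-0.97, 1.79], [-1.3, 1.35], [-1.93, 2.1], [-1.47, 1.37], [-3.14, 3.14]. Speed limits (rad/s): [2.57, 2.57, 3.14, 3.14, 3.14, 3.14].

## Interface

Orientations are given as a rotation vector (axis times angle).
In Python, from workcell import telemetry, capture, camera_info, order gives the robot as it stands.
- The arm moves only by the tool jog_arm, never from a script. Its arguments are lists of equal length, an entry for each row: "hand": the closure, from -1 (fully open) to 1 (shut); "xyz": the shift along the tool's x, y, z in mm, a list of three; "angular": the turn, a rotation vector about the tool's x, y, z in rad, a list of three. A call has 1 to 20 rows; each row is the pose to reach, as a shift and turn from the pose commanded when the call began, along the tool's axes at that moment; what a row does not reach only later rows make up. A row lasts 1/12 s, in which the tool goes at most 41.7 mm and 7.16 degrees, less where a joint would pass 70% of its speed; a pose out of reach is approached as far as the arm can. A call with a gripper value outside its range is refused whole. The fingers move at their own pace and stop on an object; the grip force is fixed at half the most. Time passes only in rows, so rows that repeat a pose let the fingers close. It gives the time, the measured TCP pose, the force, the opening and the grip force at its end, in the units of the state.
- telemetry.read_state(): the state, without advancing time (a new reading comes with each control period).
- capture(name): name is "scene" or "top"; returns the picture (480x640x3 uint8, blue, green, red); there is no depth.
- camera_info(name): a dict with "fx", "fy", "cx", "cy" (pixels), "k1" (the pictures are not rectified: a ray, as slopes to the right and down, at radius r is drawn at 1 + k1 r^2 times it, then the intrinsics apply), "rvec" (rotation vector, rad) and "tvec" (3), from world to camera coordinates, as OpenCV has them. Camera axes: x right, y down, z forward; pixel columns grow to the right and rows downward; lengths in mm; the calibration is good to about 2 mm. A picture is of the moment at which its call begins. camera_info takes no time and is no camera call.
- order.close_job(): hands the job in; it is judged then, once.
The state is a dict: "time": time; "joints": joint angles; "joint_vel": joint speeds; "joint_torque": joint torques, N m; "eef_pos": TCP position; "ee_rot": TCP orientation; "ft_force": force on the tool from outside, world axes, zero at the start; "wrist_torque": the same for the moment, N m; "width": finger opening in mm; "grasp_force": force on a finger pad.
Only numpy, scipy, OpenCV 4.12 (cv2) and the standard library are available. Lean on these libraries where they do the work, as an engineer would, in place of code of your own. Each camera call takes 0.05 s, during which the arm holds its last target. There are 200 camera calls.

## Working session

There is one attempt and no reset: what is moved stays moved. The work goes in short steps, Python scripts to look and compute and a tool call to move; the robot and the scene stay as the last step left them, time stands still between calls to the robot, and variables do not carry over. Pictures are saved under pics/ and viewed, at most 10 in all, crops included, and the job is handed in when it is done.

Besides the shell and the picture viewer there is one more tool, called after ">>>" as name(argument=value, ...) on one line, values as JSON. jog_arm: Moves the arm, as the interface text tells. Its arguments: {"type":"object","properties":{"hand":{"type":"array"},"xyz":{"type":"array"},"angular":{"type":"array"}},"required":["hand","xyz","angular"]}

```bash
mkdir -p pics; ls; python3 - <<'E'
from workcell import telemetry,capture,camera_info
import cv2
for n in("scene","top"):
    cv2.imwrite(f"pics/{n}0.png",capture(n)); print(n,camera_info(n))
print(telemetry.read_state())
E
```

```text
pics
scene {'fx': 543.6042118994055, 'fy': 543.6042118994055, 'cx': 318.4002248239016, 'cy': 239.98320894465462, 'k1': -0.08250343494896506, 'rvec': array([ 0.89342733, -2.56802563,  1.03423748]), 'tvec': array([ 483.43483114,  264.78423418, 1325.43526269])}
top {'fx': 438.9242364573976, 'fy': 438.9242364573976, 'cx': 320.95964595219704, 'cy': 238.36110004284927, 'k1': -0.056535316011713826, 'rvec': array([ 2.18898516, -2.13575324,  0.10534783]), 'tvec': array([ 100.96941634,  536.49945512, 1128.42553732])}
{'time': 0.1, 'joints': array([-1.40320529e+00,  3.26864752e-01, -1.93473587e-01,  1.05198765e+00,
       -1.87461916e-05,  1.43665724e+00]), 'joint_vel': array([-0.00016956, -0.00020604,  0.00072947,  0.00146929, -0.0004768 ,
       -0.0002027 ]), 'joint_torque': array([ 1.43547786e-03, -4.44238508e+01,  2.63038158e+01,  7.81025039e-03,
       -1.24035209e-04,  8.17355410e-07]), 'eef_pos': array([ 163.39646957, -524.63363987,  230.58676674]), 'ee_rot': array([-3.10439690e+00, -4.71930919e-01,  6.95955098e-05]), 'ft_force': array([-0.35996892, -0.45539686,  0.35898828]), 'wrist_torque': array([ 0.06813952,  0.02220776, -0.03965844]), 'grasp_force': 0.0, 'width': 85.27527140006868}
```

View pics/scene0.png

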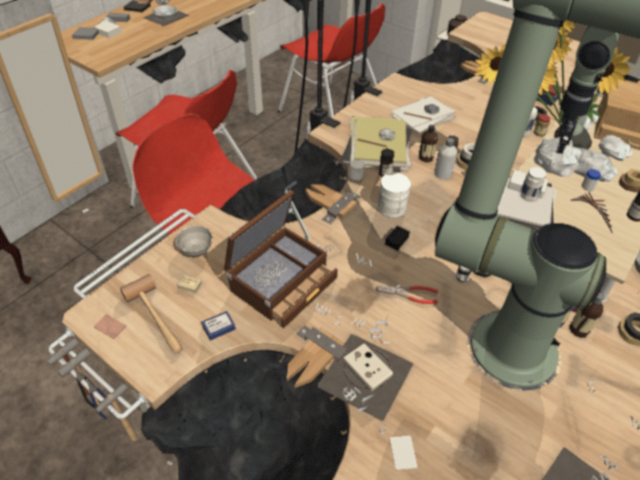

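View pics/top0.png

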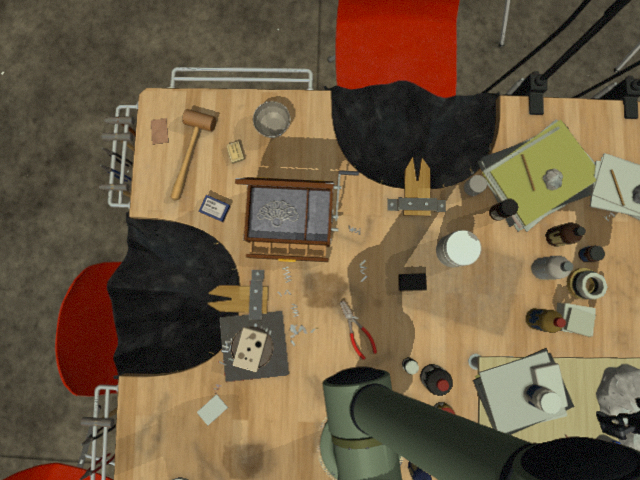

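The overview shows the chest at about (285,265) in the scene view and (290,220) in the top view. Its drawer faces the robot, the stay is near top (340,175), the tub at top (460,248) and the charcoal at (412,282). Next I enlarge both.

```bash
python3 - <<'E'
import cv2
a=cv2.imread("pics/scene0.png")[180:330,215:415]; b=cv2.imread("pics/top0.png")[165:275,225:372]
cv2.imwrite("pics/sc.png",cv2.resize(a,(800,600),interpolation=cv2.INTER_CUBIC))
cv2.imwrite("pics/tc.png",cv2.resize(b,None,fx=5.4,fy=5.4,interpolation=cv2.INTER_CUBIC))
E
```

```text
(no output)
```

View pics/sc.png

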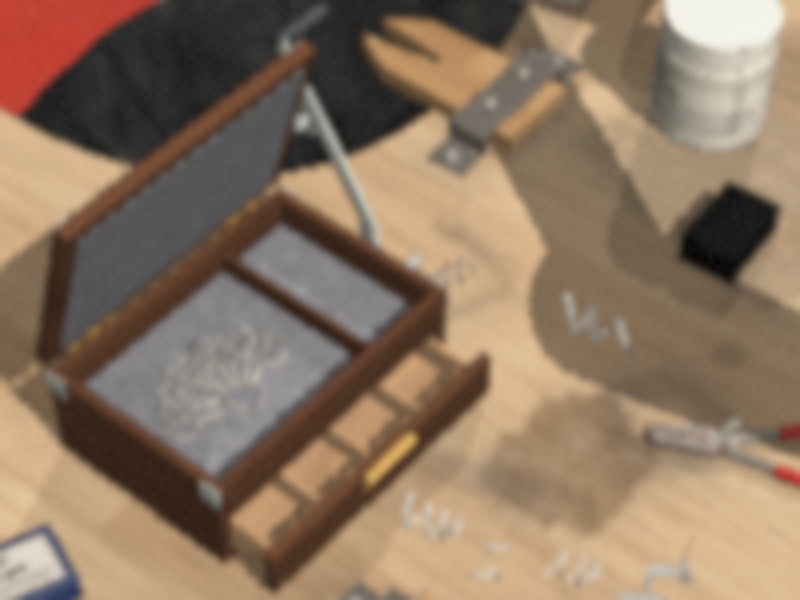

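View pics/tc.png

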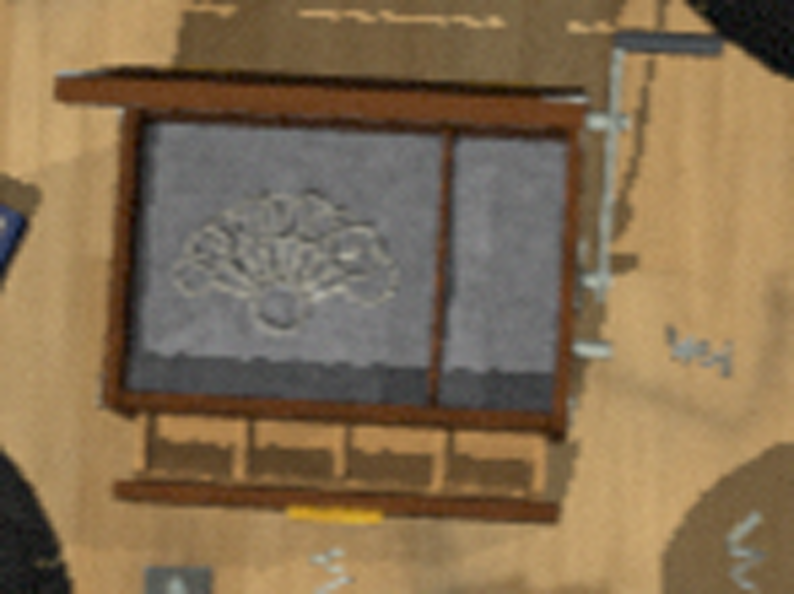

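Top view: chest front corners at crop (105,405) and (562,435), drawer front edge (115,498)–(556,520), and handle rod (615,42)–(720,46). Scene view: the matching corners, the drawer about half open, and the handle at (285,45)–(325,10). Next I fit the chest pose.

```bash
cat > h.py <<'E'
import numpy as np,cv2
from workcell import camera_info,telemetry
from scipy.optimize import least_squares
from scipy.spatial.transform import Rotation as R
I={n:camera_info(n) for n in("scene","top")}
def proj(n,P):
    i=I[n];K=np.array([[i['fx'],0,i['cx']],[0,i['fy'],i['cy']],[0,0,1]])
    return cv2.projectPoints(np.array(P,float).reshape(-1,3),i['rvec'],i['tvec'],K,np.array([i['k1'],0,0,0.]))[0][:,0]
S=lambda u,v:(215+u/4,180+v/4)
T=lambda u,v:(225+u/5.4,165+v/5.4)
E
python3 - <<'E'
from h import *
# name,view,pixel,model(d,handle angle)
c=np.cos;s=np.sin
def model(k,d,a):
    H=lambda y:(165*s(a),y,55+165*c(a))
    return {'fl':(-75,110,80),'fr':(-75,-110,80),'bl':(75,110,80),'flb':(-75,110,0),'dl':(-84-d,108,45),'dr':(-84-d,-108,45),
    'h1':H(-124),'h2':H(-166),'ll':(36,110,227),'lr':(36,-110,227),'lip':(-90-d,0,45)}[k]
obs=[('top','fl',T(105,405)),('top','fr',T(562,435)),('top','dl',T(115,498)),('top','dr',T(556,520)),('top','h1',T(620,42)),('top','h2',T(720,46)),
('top','ll',T(57,98)),('top','lr',T(583,125)),('top','lip',T(335,522)),
('scene','fl',S(208,500)),('scene','fr',S(443,298)),('scene','bl',S(48,380)),('scene','dl',S(273,560)),('scene','dr',S(489,358)),('scene','h1',S(287,42)),('scene','h2',S(325,10)),('scene','ll',S(60,235)),('scene','lr',S(312,48)),('scene','lip',S(390,460))]
def res(p):
    x,y,w,d,a,z=p;o=[]
    for n,k,px in obs:
        m=np.array(model(k,d,a));P=[x+c(w)*m[0]-s(w)*m[1],y+s(w)*m[0]+c(w)*m[1],m[2]+z]
        o.append(proj(n,P)[0]-px)
    return np.ravel(o)
r=least_squares(res,[600,100,0,40,.46,0],x_scale=[10,10,.1,10,.1,5],loss='soft_l1')
print(r.x.round(3))
for o,e in zip(obs,res(r.x).reshape(-1,2)):print(o[0],o[1],e.round(1))
x,y,w,d,a,z=r.x
for k in('h1','h2','lip'):
    m=model(k,d,a);print(k,x+c(w)*m[0]-s(w)*m[1],y+s(w)*m[0]+c(w)*m[1],m[2])
# tub & charcoal rough from top
from scipy.optimize import fsolve
for nm,px,zz in(('tub top',(460,248),106),('charcoal',(412,282),26)):
    print(nm,fsolve(lambda q:proj('top',[q[0],q[1],zz])[0]-px,[500,-100]))
# free triangulation of the handle middle and lip
for nm,a_,b_ in(('h',T(670,44),S(306,26)),('lip',T(335,522),S(390,460))):
    print(nm,least_squares(lambda P:np.r_[proj('top',P)[0]-a_,proj('scene',P)[0]-b_],[600,0,100]).x)
print(R.from_rotvec(telemetry.read_state()['ee_rot']).as_matrix().round(3))
E
```

```text
[ 5.94810e+02  1.99065e+02 -3.00000e-02  3.32160e+01  4.93000e-01
 -9.35100e+00]
top fl [-1. -1.]
top fr [ 0.6 -2. ]
top dl [-0.8 -0.8]
top dr [-0.1 -0.4]
top h1 [0.  0.1]
top h2 [-0.3  0.4]
top ll [-0.4 -0.2]
top lr [ 0.1 -0.2]
top lip [-0.6 -0.7]
scene fl [ 2.4 -1.5]
scene fr [ 0.7 -1.9]
scene bl [-0.3 -2.1]
scene dl [0.1 0.5]
scene dr [0.7 0. ]
scene h1 [-1.   0.4]
scene h2 [0.1 0.5]
scene ll [1.4 1.8]
scene lr [1.  0.8]
scene lip [1.1 0.2]
h1 669.2567172399937 72.81308361411246 200.3246180565051
h2 668.0174146960634 30.831371771875638 200.3246180565051
lip 471.6476469636079 202.70053184368163 45
tub top [ 510.06211569 -229.58131616]
charcoal [ 425.01185967 -127.121941  ]
h [668.41738806  51.2820453  192.34781713]
lip [472.11904346 202.45902502  35.29391941]
[[ 0.955  0.297 -0.   ]
 [ 0.297 -0.955  0.002]
 [ 0.    -0.002 -1.   ]]
```

The fit puts the chest at (595,199) with yaw −0.03 and the drawer about 33 mm out. The triangulated heights come out about 10 mm below the text, so I'll check them against the fingers. First move: go above the drawer front with fingers shut, with tool y along the chest's x.

>>> jog_arm(hand=[1, 1, 1, 1, 1, 1, 1, 1, 1, 1, 1, 1, 1, 1, 1, 1, 1, 1, 1, 1], xyz=[[467, -618, 0], [467, -618, 0], [467, -618, 0], [467, -618, 0], [467, -618, 0], [467, -618, 0], [467, -618, 0], [467, -618, 0], [467, -618, 0], [467, -618, 0], [467, -618, 0], [467, -618, 0], [467, -618, 0], [467, -618, 0], [467, -618, 0], [467, -618, 0], [467, -618, 0], [467, -618, 0], [467, -618, 0], [467, -618, 0]], angular=[[0, 0, -1.239], [0, 0, -1.239], [0, 0, -1.239], [0, 0, -1.239], [0, 0, -1.239], [0, 0, -1.239], [0, 0, -1.239], [0, 0, -1.239], [0, 0, -1.239], [0, 0, -1.239], [0, 0, -1.239], [0, 0, -1.239], [0, 0, -1.239], [0, 0, -1.239], [0, 0, -1.239], [0, 0, -1.239], [0, 0, -1.239], [0, 0, -1.239], [0, 0, -1.239], [0, 0, -1.239]])

```text
time: 1.77
eef_pos: [427.0, 207.9, 230.8]
ee_rot: [-2.248, -2.194, -0.003]
ft_force: [-0.2, -0.4, -0.3]
width: 0.1
grasp_force: 0.0
```

>>> jog_arm(hand=[1, 1, 1, 1, 1, 1, 1, 1, 1, 1], xyz=[[-5, 0, 35], [-5, 0, 70], [-5, 0, 105], [-5, 0, 140], [-5, 0, 165], [-5, 0, 185], [-5, 0, 200], [-5, 0, 203], [-5, 0, 203], [-5, 0, 203]], angular=[[0, 0, 0], [0, 0, 0], [0, 0, 0], [0, 0, 0], [0, 0, 0], [0, 0, 0], [0, 0, 0], [0, 0, 0], [0, 0, 0], [0, 0, 0]])

```text
time: 2.6
eef_pos: [425.7, 198.5, 28.8]
ee_rot: [2.255, 2.187, 0.0]
ft_force: [-0.3, 0.6, -0.1]
width: 0.0
grasp_force: 0.0
```

```bash
python3 - <<'E'
from h import *
from workcell import capture
s=telemetry.read_state();print(s['eef_pos'],proj('scene',s['eef_pos']),proj('top',s['eef_pos']))
a=capture('scene');b=capture('top')
cv2.imwrite("pics/s1.png",a);cv2.imwrite("pics/t1.png",b)
f=lambda n,im,P:cv2.resize(im[int(P[1])-50:int(P[1])+50,int(P[0])-65:int(P[0])+65],(390,300),interpolation=cv2.INTER_CUBIC)
A=proj('scene',s['eef_pos'])[0];B=proj('top',s['eef_pos'])[0]
x=f(0,a,A);y=f(0,b,B);print([int(v) for v in (*A,*B)])
cv2.imwrite("pics/st1.png",np.hstack([x,y]))
E
```

```text
[425.74295553 198.49633299  28.76050121] [[328.78606079 304.83554798]] [[287.68336557 278.68437344]]
[328, 304, 287, 278]
```

View pics/st1.png

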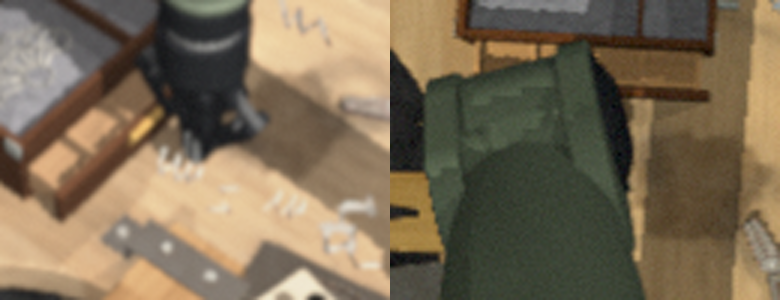

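The fingertip shows at scene (329.7,304.7), against a prediction of (328.8,304.8). So the scene calibration holds, and the fingers stand clear in front of the lip. Pushing now.

>>> jog_arm(hand=[1, 1, 1, 1, 1, 1, 1, 1, 1, 1, 1, 1, 1, 1, 1, 1, 1, 1], xyz=[[3, 8, 0], [3, 16, 0], [3, 22, 0], [3, 26, 0], [3, 29, 0], [3, 32, 0], [3, 35, 0], [3, 38, 0], [3, 41, 0], [3, 44, 0], [3, 47, 0], [3, 50, 0], [3, 52, 0], [3, 54, 0], [3, 56, 0], [3, 58, 0], [3, 58, 0], [3, 58, 0]], angular=[[0, 0, 0], [0, 0, 0], [0, 0, 0], [0, 0, 0], [0, 0, 0], [0, 0, 0], [0, 0, 0], [0, 0, 0], [0, 0, 0], [0, 0, 0], [0, 0, 0], [0, 0, 0], [0, 0, 0], [0, 0, 0], [0, 0, 0], [0, 0, 0], [0, 0, 0], [0, 0, 0]])

```text
time: 4.2
eef_pos: [482.6, 199.9, 28.1]
ee_rot: [-2.253, -2.187, 0.002]
ft_force: [-5.2, 0.4, 1.8]
width: 0.0
grasp_force: 0.3
```

>>> jog_arm(hand=[1, 1, 1, 1, 1, 1], xyz=[[0, 1.5, 0], [0, 3, 0], [0, 4.5, 0], [0, 6, 0], [0, 6, 0], [0, 6, 0]], angular=[[0, 0, 0], [0, 0, 0], [0, 0, 0], [0, 0, 0], [0, 0, 0], [0, 0, 0]])

```text
time: 4.7
eef_pos: [482.5, 199.9, 28.0]
ee_rot: [-2.247, -2.184, 0.013]
ft_force: [-21.7, 1.7, 18.2]
width: 0.3
grasp_force: 0.7
```

>>> jog_arm(hand=[1, 1, 1, 1, 1, 1, 1, 1], xyz=[[0, -10, 0], [0, -30, 0], [0, -60, 0], [0, -60, -20], [0, -60, -50], [0, -60, -50], [0, -60, -50], [0, -60, -50]], angular=[[0, 0, 0], [0, 0, 0], [0, 0, 0], [0, 0, 0], [0, 0, 0], [0, 0, 0], [0, 0, 0], [0, 0, 0]])

```text
time: 5.37
eef_pos: [430.8, 201.7, 78.6]
ee_rot: [2.254, 2.187, 0.003]
ft_force: [-1.6, 0.1, -0.6]
width: 0.0
grasp_force: 0.0
```

```bash
python3 - <<'E'
from h import *
from workcell import capture
print(telemetry.read_state()['ft_force'])
a=capture('scene');b=capture('top')
x=cv2.resize(a[225:325,220:353],(400,300),interpolation=cv2.INTER_CUBIC)
y=cv2.resize(b[195:295,225:358],(400,300),interpolation=cv2.INTER_CUBIC)
cv2.imwrite("pics/st2.png",np.hstack([x,y]))
E
```

```text
[-1.61823935  0.14671244 -0.55104268]
```

View pics/st2.png

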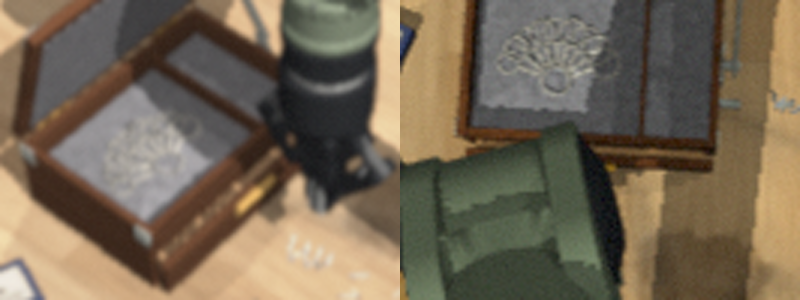

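The drawer is still open by a few mm: a light strip shows at right-panel row 150–165. The wide finger knuckles stopped against the chest front, so I'll tilt the tool so that the tips lead.

>>> jog_arm(hand=[1, 1, 1, 1, 1, 1, 1, 1, 1, 1, 1, 1, 1, 1, 1, 1, 1, 1, 1, 1], xyz=[[0, 0, 10], [0, 0, 20], [0, 0, 30], [0, 0, 40], [0, 0, 50], [0, 0, 50], [0, 10, 50], [0, 20, 50], [0, 30, 50], [0, 36, 50], [0, 40, 50], [0, 43, 50], [0, 46, 50], [0, 48, 50], [0, 50, 50], [0, 52, 50], [0, 54, 50], [0, 56, 50], [0, 58, 50], [0, 58, 50]], angular=[[-0.1, 0, 0], [-0.2, 0, 0], [-0.3, 0, 0], [-0.4, 0, 0], [-0.45, 0, 0], [-0.45, 0, 0], [-0.45, 0, 0], [-0.45, 0, 0], [-0.45, 0, 0], [-0.45, 0, 0], [-0.45, 0, 0], [-0.45, 0, 0], [-0.45, 0, 0], [-0.45, 0, 0], [-0.45, 0, 0], [-0.45, 0, 0], [-0.45, 0, 0], [-0.45, 0, 0], [-0.45, 0, 0], [-0.45, 0, 0]])

```text
time: 7.13
eef_pos: [488.1, 200.0, 28.4]
ee_rot: [1.998, 1.939, 0.445]
ft_force: [-0.6, -0.3, -0.2]
width: -0.3
grasp_force: 0.0
```

>>> jog_arm(hand=[1, 1, 1, 1, 1, 1, 1, 1], xyz=[[0, 1.8, 0.87], [0, 3.6, 1.74], [0, 5.4, 2.6], [0, 7.2, 3.5], [0, 9, 4.35], [0, 10.8, 5.2], [0, 10.8, 5.2], [0, 10.8, 5.2]], angular=[[0, 0, 0], [0, 0, 0], [0, 0, 0], [0, 0, 0], [0, 0, 0], [0, 0, 0], [0, 0, 0], [0, 0, 0]])

```text
time: 7.8
eef_pos: [495.5, 199.3, 26.5]
ee_rot: [2.001, 1.946, 0.438]
ft_force: [-11.4, 1.2, 7.3]
width: 0.0
grasp_force: 5.6
```

>>> jog_arm(hand=[1, 1, 1, 1, 1], xyz=[[0, 1.8, 0.87], [0, 3.6, 1.74], [0, 4.5, 2.2], [0, 4.5, 2.2], [0, 4.5, 2.2]], angular=[[0, 0, 0], [0, 0, 0], [0, 0, 0], [0, 0, 0], [0, 0, 0]])

```text
time: 8.22
eef_pos: [496.3, 199.1, 25.1]
ee_rot: [2.003, 1.952, 0.432]
ft_force: [-24.5, 1.5, 18.3]
width: -0.0
grasp_force: 11.9
```

>>> jog_arm(hand=[1, 1, 1, 1, 1, 1, 1, 1, 1, 1, 1, 1, 1, 1], xyz=[[0, -18, -9], [0, -54, -26], [0, -54, -26], [0, -37, -62], [0, -20, -98], [0, -2, -134], [0, 16, -170], [0, 34, -206], [0, 55, -251], [0, 55, -251], [0, 55, -251], [0, 55, -251], [0, 55, -251], [0, 55, -251]], angular=[[0, 0, 0], [0, 0, 0], [0, 0, 0], [0.05, 0, 0], [0.15, 0, 0], [0.25, 0, 0], [0.35, 0, 0], [0.45, 0, 0], [0.45, 0, 0], [0.45, 0, 0], [0.45, 0, 0], [0.45, 0, 0], [0.45, 0, 0], [0.45, 0, 0]])

```text
time: 9.38
eef_pos: [445.2, 201.1, 277.9]
ee_rot: [2.254, 2.187, 0.001]
ft_force: [0.1, -0.6, -0.7]
width: 0.1
grasp_force: 0.0
```

```bash
python3 - <<'E'
from h import *
from workcell import capture
s=telemetry.read_state();print(R.from_rotvec(s['ee_rot']).as_matrix().round(3),s['joints'].round(2))
a=capture('scene');b=capture('top')
x=cv2.resize(a[225:325,220:353],(400,300),interpolation=cv2.INTER_CUBIC)
y=cv2.resize(b[195:295,225:358],(400,300),interpolation=cv2.INTER_CUBIC)
cv2.imwrite("pics/st3.png",np.hstack([x,y]))
E
```

```text
[[ 0.03   1.     0.001]
 [ 1.    -0.03   0.   ]
 [ 0.     0.001 -1.   ]] [ 0.27  0.18 -0.26  1.12 -0.    1.87]
```

View pics/st3.png

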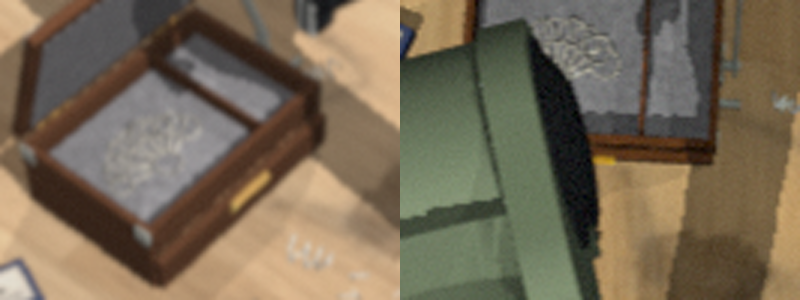

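The drawer is now flush: no gap at right-panel row 150–160, and the lip is clean at left (250,185). Next I move over the stay's handle and straddle it.

>>> jog_arm(hand=[0, -0.1, -0.1, -0.1, -0.1, -0.1, -0.1, -0.1, -0.1, -0.1, -0.1, -0.1, -0.1, -0.1, -0.1, -0.1], xyz=[[0, 0, -30], [-24, 38, -30], [-48, 76, -30], [-72, 114, -30], [-96, 152, -30], [-120, 190, -30], [-144, 227, -30], [-144, 227, -30], [-144, 227, 0], [-144, 227, 30], [-144, 227, 60], [-144, 227, 80], [-144, 227, 95], [-144, 227, 100], [-144, 227, 100], [-144, 227, 100]], angular=[[0, 0, 0], [0, 0, 0], [0, 0, 0], [0, 0, 0], [0, 0, 0], [0, 0, 0], [0, 0, 0], [0, 0, 0], [0, 0, 0], [0, 0, 0], [0, 0, 0], [0, 0, 0], [0, 0, 0], [0, 0, 0], [0, 0, 0], [0, 0, 0]])

```text
time: 10.82
eef_pos: [667.2, 50.5, 177.7]
ee_rot: [-2.254, -2.187, 0.001]
ft_force: [0.7, 0.8, -0.1]
width: 46.8
grasp_force: 0.0
```

```bash
python3 - <<'E'
from h import *
from workcell import capture
a=capture('scene');b=capture('top')
x=cv2.resize(a[150:225,250:350],(400,300),interpolation=cv2.INTER_CUBIC)
y=cv2.resize(b[130:230,275:408],(400,300),interpolation=cv2.INTER_CUBIC)
cv2.imwrite("pics/st4.png",np.hstack([x,y]))
E
```

```text
(no output)
```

View pics/st4.png

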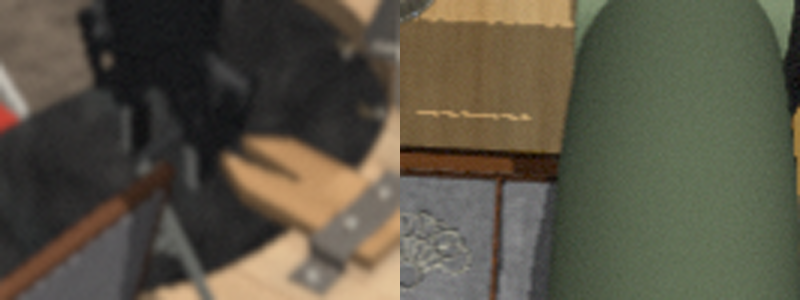

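The rod end shows at left-panel (150,165), between the two fingers at (125,150) and (195,170). I'll cage it with a narrow gap and swing along the arc.

>>> jog_arm(hand=[0.5, 0.5, 0.5, 0.5, 0.5, 0.5, 0.5, 0.5, 0.5, 0.5, 0.5, 0.5, 0.5, 0.5, 0.5], xyz=[[0, 0, 0], [0, 0, 0], [0, 0, 0], [0, 0, 0], [0, -7.3, -3.8], [0, -14.8, -7.2], [0, -22.5, -10.2], [0, -30.3, -12.8], [0, -38.3, -15.1], [0, -46.3, -16.9], [0, -54.4, -18.4], [0, -62.6, -19.4], [0, -70.9, -20], [0, -79, -20], [0, -79, -20]], angular=[[0, 0, 0], [0, 0, 0], [0, 0, 0], [0, 0, 0], [0, 0, 0], [0, 0, 0], [0, 0, 0], [0, 0, 0], [0, 0, 0], [0, 0, 0], [0, 0, 0], [0, 0, 0], [0, 0, 0], [0, 0, 0], [0, 0, 0]])

```text
time: 12.17
eef_pos: [586.7, 52.9, 198.2]
ee_rot: [-2.254, -2.187, 0.002]
ft_force: [-0.9, 0.3, 0.2]
width: 21.4
grasp_force: 0.0
```

>>> jog_arm(hand=[0.5, 0.5, 0.5, 0.5, 0.5, 0.5, 0.5, 0.5, 0.5, 0.5, 0.5, 0.5, 0.5, 0.5, 0.5, 0.5], xyz=[[0, -8.2, 0], [0, -16.5, 1], [0, -24.7, 2], [0, -32.8, 3], [0, -40.8, 5], [0, -48.8, 7], [0, -56.6, 10], [0, -64.3, 13], [0, -71.8, 16], [0, -79, 20], [0, -86, 24], [0, -93, 29], [0, -100, 34], [0, -107, 39], [0, -109, 40], [0, -109, 40]], angular=[[0, 0, 0], [0, 0, 0], [0, 0, 0], [0, 0, 0], [0, 0, 0], [0, 0, 0], [0, 0, 0], [0, 0, 0], [0, 0, 0], [0, 0, 0], [0, 0, 0], [0, 0, 0], [0, 0, 0], [0, 0, 0], [0, 0, 0], [0, 0, 0]])

```text
time: 13.5
eef_pos: [478.7, 56.1, 157.7]
ee_rot: [-2.254, -2.187, 0.001]
ft_force: [-0.3, 0.1, -0.3]
width: 21.3
grasp_force: 0.0
```

```bash
python3 - <<'E'
from h import *
from workcell import capture
a=capture('scene');b=capture('top')
x=cv2.resize(a[160:260,260:393],(400,300),interpolation=cv2.INTER_CUBIC)
y=cv2.resize(b[150:250,275:408],(400,300),interpolation=cv2.INTER_CUBIC)
cv2.imwrite("pics/st5.png",np.hstack([x,y]))
E
```

```text
(no output)
```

View pics/st5.png

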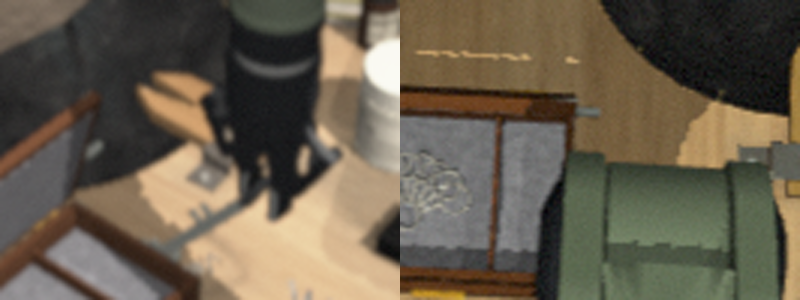

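The bar now leans to the front with the rod lightly caged, and the forces are near zero, so it rests on its stop. I lift away, shut the fingers and go behind the lid.

>>> jog_arm(hand=[0.1, 0.1, 0.1, 0.1, 0.1, 0.1, 0.1, 1, 1, 1, 1, 1, 1, 1, 1, 1, 1, 1, 1, 1], xyz=[[0, 0, 0], [0, 0, 0], [0, 0, -15], [0, 0, -50], [0, 0, -85], [0, 0, -120], [0, 0, -155], [25, 37, -165], [50, 74, -165], [74, 111, -165], [98, 148, -165], [123, 184, -165], [147, 219, -165], [147, 219, -165], [147, 219, -135], [147, 219, -105], [147, 219, -75], [147, 219, -55], [147, 219, -55], [147, 219, -55]], angular=[[0, 0, 0], [0, 0, 0], [0, 0, 0], [0, 0, 0], [0, 0, 0], [0, 0, 0], [0, 0, 0], [0, 0, 0], [0, 0, 0], [0, 0, 0], [0, 0, 0], [0, 0, 0], [0, 0, 0], [0, 0, 0], [0, 0, 0], [0, 0, 0], [0, 0, 0], [0, 0, 0], [0, 0, 0], [0, 0, 0]])

```text
time: 15.27
eef_pos: [702.3, 196.3, 212.1]
ee_rot: [-2.253, -2.187, 0.004]
ft_force: [-0.9, 0.4, 0.8]
width: -0.0
grasp_force: 0.0
```

>>> jog_arm(hand=[1, 1, 1, 1, 1, 1, 1, 1, 1, 1, 1, 1, 1, 1, 1], xyz=[[0, -12, 0], [0, -25, 0], [0, -32, 0], [0, -38, 1], [0, -45, 1.5], [0, -50, 2.5], [0, -55, 4], [0, -60, 5], [0, -65, 6.5], [0, -70, 8], [0, -74, 10], [0, -79, 12], [0, -84, 14], [0, -84, 14], [0, -84, 14]], angular=[[0, 0, 0], [0, 0, 0], [0, 0, 0], [0, 0, 0], [0, 0, 0], [0, 0, 0], [0, 0, 0], [0, 0, 0], [0, 0, 0], [0, 0, 0], [0, 0, 0], [0, 0, 0], [0, 0, 0], [0, 0, 0], [0, 0, 0]])

```text
time: 16.52
eef_pos: [618.1, 198.9, 198.6]
ee_rot: [-2.254, -2.187, 0.002]
ft_force: [-0.6, -1.2, -0.2]
width: -0.1
grasp_force: 0.0
```

>>> jog_arm(hand=[1, 1, 1, 1, 1, 1, 1, 1, 1, 1, 1, 1, 1, 1, 1, 1, 1, 1, 1, 1], xyz=[[0, -4.5, 2.5], [0, -9, 5], [0, -13, 8], [0, -17.6, 10.5], [0, -22, 14], [0, -26, 17], [0, -30, 20], [0, -34, 23], [0, -37.5, 27], [0, -41, 30.5], [0, -45, 34], [0, -48, 38], [0, -51.5, 42], [0, -54.5, 46], [0, -57.5, 50], [0, -60.5, 54.5], [0, -63, 59], [0, -65.5, 63], [0, -68, 68], [0, -70.4, 72.5]], angular=[[0, 0, 0], [0, 0, 0], [0, 0, 0], [0, 0, 0], [0, 0, 0], [0, 0, 0], [0, 0, 0], [0, 0, 0], [0, 0, 0], [0, 0, 0], [0, 0, 0], [0, 0, 0], [0, 0, 0], [0, 0, 0], [0, 0, 0], [0, 0, 0], [0, 0, 0], [0, 0, 0], [0, 0, 0], [0, 0, 0]])

```text
time: 18.18
eef_pos: [548.3, 201.0, 126.2]
ee_rot: [-2.254, -2.188, 0.0]
ft_force: [1.1, -0.5, 0.1]
width: 0.1
grasp_force: 0.4
```

>>> jog_arm(hand=[1, 1, 1, 1, 1, 1, 1, 1, 1, 1], xyz=[[0, -2, 5], [0, -4, 10], [0, -6, 15], [0, -7, 20], [0, -8, 24], [0, -9, 27], [0, -10, 30], [0, -10, 32], [0, -10, 34], [0, -10, 34]], angular=[[0, 0, 0], [0, 0, 0], [0, 0, 0], [0, 0, 0], [0, 0, 0], [0, 0, 0], [0, 0, 0], [0, 0, 0], [0, 0, 0], [0, 0, 0]])

```text
time: 19.02
eef_pos: [538.3, 201.3, 93.9]
ee_rot: [-2.254, -2.188, 0.0]
ft_force: [-3.8, -0.7, 10.2]
width: -0.0
grasp_force: 5.0
```

>>> jog_arm(hand=[1, 1, 1, 1], xyz=[[0, 0, 1], [0, 0, 2], [0, 0, 2], [0, 0, 2]], angular=[[0, 0, 0], [0, 0, 0], [0, 0, 0], [0, 0, 0]])

```text
time: 19.35
eef_pos: [538.3, 201.4, 93.6]
ee_rot: [2.254, 2.188, 0.001]
ft_force: [-7.6, -3.0, 22.1]
width: -0.1
grasp_force: 11.5
```

>>> jog_arm(hand=[1, 1, 1, 1, 1, 1, 1, 1, 1, 1, 1, 1, 1, 1, 1], xyz=[[0, 0, -15], [0, 0, -50], [0, 0, -90], [0, 0, -130], [0, 0, -170], [0, -40, -190], [0, -80, -190], [0, -120, -190], [0, -150, -190], [0, -170, -190], [0, -180, -190], [0, -180, -190], [0, -180, -190], [0, -180, -190], [0, -180, -190]], angular=[[0, 0, 0], [0, 0, 0], [0, 0, 0], [0, 0, 0], [0, 0, 0], [0, 0, 0], [0, 0, 0], [0, 0, 0], [0, 0, 0], [0, 0, 0], [0, 0, 0], [0, 0, 0], [0, 0, 0], [0, 0, 0], [0, 0, 0]])

```text
time: 20.6
eef_pos: [360.1, 206.8, 280.6]
ee_rot: [2.255, 2.187, 0.0]
ft_force: [-0.0, -0.2, -0.2]
width: 0.0
grasp_force: 0.0
```

```bash
python3 - <<'E'
from h import *
from workcell import capture
a=capture('scene');b=capture('top')
x=cv2.resize(a[180:330,210:410],(400,300),interpolation=cv2.INTER_CUBIC)
y=cv2.resize(b[165:315,225:425],(400,300),interpolation=cv2.INTER_CUBIC)
cv2.imwrite("pics/st6.png",np.hstack([x,y]))
E
```

```text
(no output)
```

View pics/st6.png

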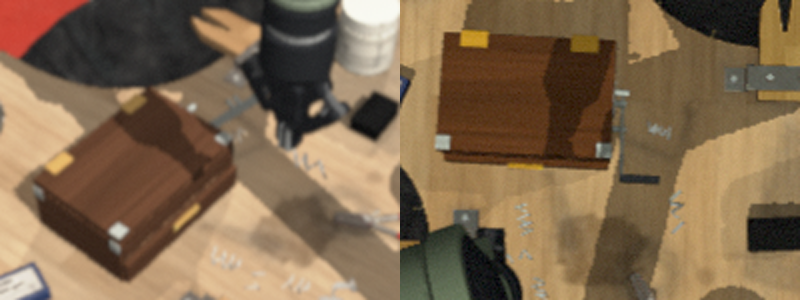

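The chest shows shut flat in both views, with the drawer flush. The stay lies forward with its handle at right-panel (640,180), the tub and charcoal are undisturbed, and the arm is clear. Handing in.

```bash
python3 -c "
from workcell import order;print(order.close_job())"
```

```text
the job is handed in; nothing more can be done
None
```

The drawer is fully home, the stay is resting on its front stop, and the lid is shut, in that order; the tub and charcoal looked undisturbed in the last pictures, and I handed the job in at about 21 s.

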